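Close the split trip jaw on its dowels against the spring

ROBOT

A 7-joint arm with a two-finger parallel gripper is mounted at the origin on the work surface. World frame = base frame: x ahead of the robot, y to its left, z up, the work surface at z = 0. Lengths are in m, angles in rad, forces in N, time in s.
With the tool pointing down it reaches from about 0.35 to 0.9 m from the base axis. Payload 8.1 kg.
Tool frame: the origin (TCP) lies on the centre line of the jaws, within the pads' length; the fingertips stand 19 mm ahead of it and the grasp point (between the pads) is the TCP; z points along the fingers, y is the direction in which the jaws open and shut (so a half turn about z gives the same grasp; the last joint's range is limited). The gripper opens to 92 mm and grips with 3 to 60 N. Pads are 19 mm wide; open, the fingers measure 130 mm over their backs; the gripper's body (75 mm by 190 mm) begins 47 mm behind the grasp point.
Start: joints at [-1.416, 0.434, 0.025, 1.573, -0.012, 1.134, -0.075], TCP at [0.159, 0.604, 0.246] pointing down, gripper open.
Joint ranges: [-2.62, 2.62], [-0.44, 2.09], [-1.27, 1.32], [0.08, 2.57], [-1.32, 4.46], [0.12, 2], [-2.74, 2.74]. Speed limits (rad/s): [2.22, 2.22, 3.01, 3.01, 3.14, 3.14, 3.14].

INTERFACE

Orientations are given as a rotation vector (axis times angle).
In Python, from cell import monitor, imaging, workorder, outline_of gives the robot as it stands.
- The arm moves only by the tool move_arm, never from a script. Its argument "series" is a list of rows, each a list of 6 numbers: the shift along the world's x, y, z in cm, then the turn, a rotation vector about the world's x, y, z in degrees. A call has 1 to 8 rows; each row shifts and turns the commanded pose from where the row before left it; what a row does not reach is not made up. A row lasts 1/10 s, in which the tool goes at most 50 mm and 8.59 degrees, less where a joint would pass 70% of its speed; a pose out of reach is approached as far as the arm can. A call with a gripper value outside its range is refused whole. "grip" is the opening, from 0 (shut) to 1 (fully open), set as the call begins (left out, the last holds). The fingers move at their own pace and stop on an object; "force" is the grip in N (left out, the last holds). Time passes only in rows, so rows that do not move let the fingers close. It gives the time, the measured TCP pose, the force and the opening at its end, in the units of the state.
- monitor.observe(): the state, without advancing time (a new reading comes with each control period).
- imaging.get_image(name): name is "side" or "top" or "wrist"; returns a dict with "color" (384x512x3 uint8, red, green, blue), "fx", "fy", "cx", "cy" (pixels), "rvec" (rotation vector, rad) and "tvec" (3), from world to camera coordinates, as OpenCV has them; the wrist camera has in their place "mount" (4x4, takes a point from camera to tool coordinates, whose origin is the TCP and whose axes are the flange's). Camera axes: x right, y down, z forward; pixel columns grow to the right and rows downward; lengths in m; the calibration is good to about 2 mm. The wrist camera is an equidistant fisheye: a pixel r from the principal point sees the ray r / f radians off the axis. A picture is of the moment at which its call begins: read the wrist's pose just before it. There is no depth.
- workorder.sign_off(): hands the job in, once; it reports no verdict.
Trained networks look in the newest picture that a camera, given by its name, has taken for a name from the list of things; names that differ only in an ending like _2 or _b are one class to them, and where a whole thing is asked for, a point or a joint stands for the part that bears it (a point fixed in the world has none). Each returns a list of dicts, best first, with "p" (0 to 1); they miss things now and then, are a little off and sometimes report something else, mostly with a low value. They report only what shows in the picture. A call takes as long as a camera call. They do not tell look-alikes from the thing itself.
- outline_of(camera, thing): "mask" (384x512 bool, what is visible of it) and "rect" ([left, top, width, height] in pixels, round what is visible of it).
The state is a dict: "clock": time; "joints": joint angles; "dq": joint speeds; "joint_efforts": joint torques, N m; "position": TCP position; "ee_rot": TCP orientation; "force": force on the tool from outside, world axes, zero at the start; "ft_torque": the same for the moment, N m; "width": opening from 0.0 (shut) to 1.0 (fully open).
Only numpy, scipy, OpenCV 4.12 (cv2) and the standard library are available. Lean on these libraries where they do the work, as an engineer would, in place of code of your own. Each camera call takes 0.05 s, during which the arm holds its last target. There are 200 camera calls.

TASK

On the assembly stand, swing the steel hasp up off its catch and back past upright so that the sprung seat is uncovered, and leave it open. Then set the loose bronze jaw half onto the fixed half's two dowels, nose over nose, and push it down against the spring until the two faces meet. Finish while still holding the pair pressed shut with the gripper, without letting go, and leave everything else on the shelf where it is.

Things in the scene. Friction and masses are not known exactly. Their poses are not given: they have to be found in the camera images.
- stand: Fixed stand: grey base plate 150 (x) x 140 (y) x 12 mm carrying the fixed bronze jaw half, a block 36 (x) x 96 (y) mm, level joint face 45 mm above the shelf, with a 16 mm wide rounded nose projecting 14 mm from its +y end. Two dowels and a sprung chrome seat cup rise from the face. A hasp lies across it along x, hinge at +x, catch at -x. Origin under the plate's centre, z up.
- dowel_big (a point): Foot of the 12 mm steel dowel, on the fixed half's joint face at y = +34 mm of the stand; axes as the stand. Both dowels stand 14 mm above the face, the top 4 mm tapered by 3 mm a side. The hinge cheeks (x = +45, y = 9 to 17 mm either side) reach 62 mm and the catch post (x = -34 mm, y 0) 66 mm above the shelf.
- dowel_small (a point): Foot of the 9 mm steel dowel, on the fixed half's joint face at y = -34 mm of the stand; axes as the stand.
- hasp (a joint): Angle of the hasp (rad): 0 flat over the catch, 1.57 upright, stop at 2.4 leaning far back to the stand's +x. Hinge friction (0.07 N m) keeps it where it is left; lifting it at the tab takes about 1 N. Starts on or just above the catch (0 to 0.15).
- hasp_hinge (a point): Middle of the hasp's hinge axis, which runs along the stand's y; the hasp turns about +y of the stand.
- hasp_tab (a point): Point to pinch on the hasp: middle of the upright tab at its free end, 103 mm along the strap from the hinge and 14 mm above its mid-plane. Tab 16 mm wide (stand's y), 8 mm thick, 26 mm tall; strap 3 mm thick, 16 mm wide. Pinched across its width, the tab can turn between the finger pads. Axes turn with the hasp.
- seat (a joint): Travel of the sprung seat cup (m): 0 fully up (5 mm proud of the joint face), 0.005 flush with it. Its spring pushes up with about 8 N at 0 and 14 N at 0.005.
- cap: Loose bronze jaw half, about 0.4 kg, lying joint face down: plate 36 (x) x 96 (y) x 14 mm, a 16 mm wide rounded nose projecting 14 mm from its +y end, through holes at y = +34 and -34 mm, and in the middle on top a grip rib 30 (x) x 14 (y) x 26 mm high (top 40 mm above the underside). Origin at the centre of the underside, z up. On the dowels its weight alone does not press the seat down.
- hole_big (a point): Centre, at the underside, of the loose half's larger hole: 14 mm, for the 12 mm dowel; axes as the loose half.
- hole_small (a point): Centre, at the underside, of the loose half's smaller hole: 11 mm, for the 9 mm dowel; axes as the loose half.
- canister: Bystander: plain aluminium screw-top canister, 68 mm diameter, 89 mm tall; origin under its centre.
- trip_jaw: Bystander: solid cast bronze trip jaw, 40 x 55 mm, 20 mm high with an 18 mm wide step up to 38 mm along one side, no holes; origin under its centre.
- spring_cup: Bystander: chrome spring seat cup, 52 mm diameter, 30 mm tall; origin under its centre.
- buffer_pad: Bystander: matte black rubber pad 70 x 60 x 18 mm; origin under its centre.
- spanner: Bystander: flat steel spanner lying along its own x; origin on its underside.
- race: Bystander: steel bearing ring, 60 mm outside, 40 mm inside diameter, 14 mm high; origin under its centre.
Not all that is in view belongs to the job. What is shaped like the stand but orange is not meant.

How it is judged:
On the way, in this order (a step that is already met when the one before it is completed fails the run):
1. the hasp is swung off its catch and back past upright (value of joint hasp above 1.65 rad), for 0.2 s.
2. the loose half is on both dowels, large hole on large dowel (horizontal distance between hole_big and dowel_big below 0.003 m and horizontal distance between hole_small and dowel_small below 0.003 m and angle between cap's own z axis and vertical below 0.12 rad and value of joint hasp above 1.65 rad and z of hole_big in the frame of dowel_big below 0.0095 m and z of hole_small in the frame of dowel_small below 0.0095 m), for 0.1 s.
At the end, for the whole second after the job is handed in: Hasp open past upright (over 1.65 rad); both holes within 3 mm of their dowels in plan; faces within 1.8 mm at both dowels, seat pushed down at least 3.5 mm; gripper still on the loose half with over 3 N, all through the last second; bystanders within 30 mm of their start (horizontal distance between hole_big and dowel_big below 0.003 m and horizontal distance between hole_small and dowel_small below 0.003 m and angle between cap's own z axis and vertical below 0.12 rad and value of joint hasp above 1.65 rad and z of hole_big in the frame of dowel_big below 0.0018 m and z of hole_small in the frame of dowel_small below 0.0018 m and value of joint seat above 0.0035 m and contact force between any of the fingers, the arm and cap above 3 N); the arm keeps its last pose, push and grip.
It fails at once if a bystander on the shelf is shifted by more than 30 mm (distance of any of canister, trip_jaw, spring_cup, buffer_pad, spanner, race from where it was at the start of the episode above 0.03 m).
It also fails if it takes over 58 s, if anything falls off the work surface, if the arm or the gripper's body presses on something with over 40 N, if the wrist force passes 120 N, or if a joint passes its speed limit or range.

## Working session

There is one attempt and no reset: what is moved stays moved. The work goes in short steps, Python scripts to look and compute and a tool call to move; the robot and the scene stay as the last step left them, time stands still between calls to the robot, and variables do not carry over. Pictures are saved under pics/ and viewed, about 8 in all and at most 12, crops included, and the job is handed in when it is done.

Besides the shell and the picture viewer there is one more tool, called after "Emit:" as name(argument=value, ...) on one line, values as JSON. move_arm: Moves the arm, as the interface text tells. Its arguments: {"type":"object","properties":{"series":{"type":"array"},"grip":{"type":"number"},"force":{"type":"number"}},"required":["series"]}

```bash
mkdir -p pics; ls
python3 - <<'E'
from cell import monitor, imaging, workorder, outline_of
import cv2,numpy as np
s=monitor.observe();print(s)
for n in ("top","side"):
    im=imaging.get_image(n); print(n,{k:v for k,v in im.items() if k!='color'})
    cv2.imwrite(f"pics/{n}0.png",im['color'][:,:,::-1])
    for t in ("stand","hasp","hasp_tab","cap","seat","canister","trip_jaw","spring_cup","buffer_pad","spanner","race"):
        print(t,[(round(d['p'],2),d['rect']) for d in outline_of(n,t)[:3]])
E
```

```text
pics
{'clock': 0.0, 'joints': array([-1.41562008,  0.435216  ,  0.02496955,  1.57412982, -0.01159905,
        1.13400111, -0.07513333]), 'dq': array([ 0.00042571, -0.00053565,  0.00054429, -0.00057765, -0.00030955,
       -0.00081765, -0.00033794]), 'joint_efforts': array([-9.94705510e-05, -6.67853880e+01,  9.85044390e-01, -3.14459217e+01,
       -6.04538270e-02,  4.28435532e-02,  1.57441827e-04]), 'position': array([0.15925692, 0.60385085, 0.2449366 ]), 'ee_rot': array([-4.03941431e-01, -3.11545153e+00,  2.52595439e-03]), 'force': array([ 0.01500575, -0.42764944, -0.19733875]), 'ft_torque': array([0.03470624, 0.0206579 , 0.0309931 ]), 'width': 0.9969163899209653}
top {'fx': 372.95229932001223, 'fy': 372.95229932001223, 'cx': 258.03095401677746, 'cy': 201.1590857067577, 'rvec': array([ 2.10243573, -2.14265297,  0.19094225]), 'tvec': array([0.04497198, 0.53497409, 0.90881572])}
stand [(0.9, [87.9, 286.6, 71.2, 74.1]), (0.75, [207.2, 156.8, 61.2, 64.1]), (0.69, [204.3, 246.0, 69.1, 73.3])]
hasp [(0.8, [230.3, 162.9, 11.2, 41.5]), (0.78, [227.2, 264.7, 16.7, 45.3]), (0.7, [102.0, 306.0,
[... 854 characters left out ...]
1916,  0.28623022,  0.68261088])}
stand [(0.91, [225.9, 177.8, 69.1, 46.5]), (0.89, [148.6, 206.2, 67.3, 60.2]), (0.73, [78.7, 170.5, 54.7, 39.3])]
hasp [(0.84, [149.9, 216.6, 48.1, 15.1]), (0.66, [77.9, 173.2, 41.8, 8.6]), (0.45, [321.7, 214.4, 35.2, 44.4])]
hasp_tab [(0.73, [77.3, 173.5, 43.9, 10.3]), (0.72, [333.6, 310.1, 55.9, 34.1]), (0.64, [150.1, 215.5, 46.9, 13.6])]
cap [(0.66, [331.8, 308.3, 57.8, 39.7])]
seat []
canister [(0.78, [320.9, 214.6, 35.8, 42.5])]
trip_jaw [(0.95, [277.4, 254.7, 28.0, 29.6])]
spring_cup [(0.72, [146.1, 155.2, 17.0, 17.9])]
buffer_pad [(0.62, [210.4, 136.6, 19.9, 16.1])]
spanner [(0.67, [307.9, 174.4, 47.7, 23.2])]
race [(0.84, [390.9, 272.0, 31.0, 26.5])]
```

Run:
```python
import cv2
a=cv2.imread('pics/top0.png')[70:370,70:430]; cv2.imwrite('pics/top0b.png',cv2.resize(a,None,fx=2,fy=2,interpolation=3))
a=cv2.imread('pics/side0.png')[120:360,60:440]; cv2.imwrite('pics/side0b.png',cv2.resize(a,None,fx=2,fy=2,interpolation=3))
```

```text
(no output)
```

View pics/top0b.png

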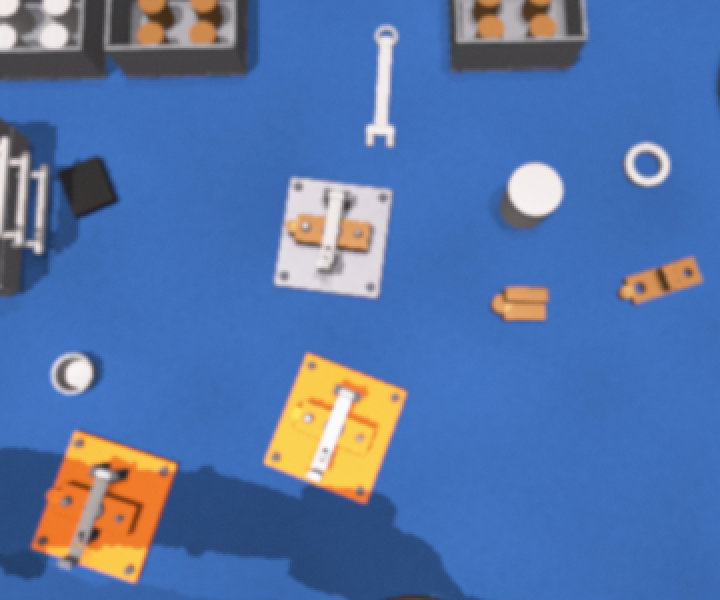

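View pics/side0b.png

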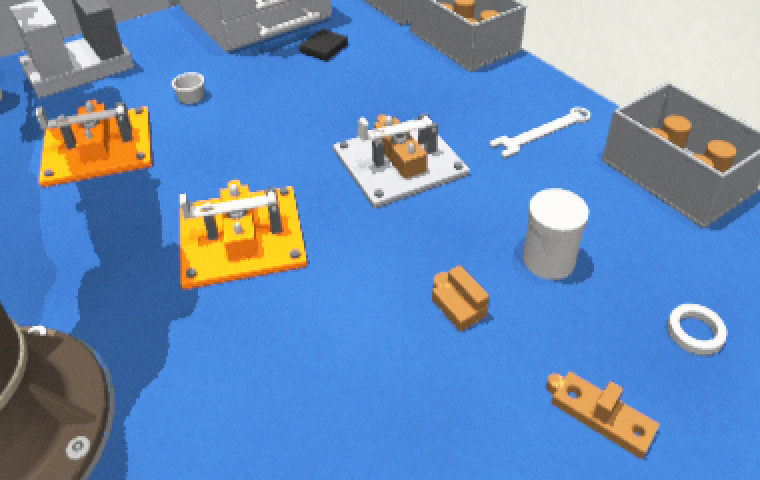

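The grey stand sits at full-image pixel (236,188) in the top view, nose to the left and hinge up. The loose half is at (401,210), nose left. The two orange stands are decoys.

```bash
cat > h.py <<'E'
import numpy as np,cv2
from scipy.spatial.transform import Rotation as R
from scipy.optimize import least_squares
from cell import monitor, imaging, workorder, outline_of
def ray_plane(o,d,z): return o+d*((z-o[2])/d[2])
def px2w(im,uv,z):
    Rm=cv2.Rodrigues(np.array(im['rvec']))[0]; t=np.array(im['tvec'])
    d=Rm.T@np.array([(uv[0]-im['cx'])/im['fx'],(uv[1]-im['cy'])/im['fy'],1]); return ray_plane(-Rm.T@t,d,z)
def wrist():
    s=monitor.observe(); im=imaging.get_image('wrist')
    T=np.eye(4); T[:3,:3]=R.from_rotvec(s['ee_rot']).as_matrix(); T[:3,3]=s['position']
    return s,im,T@np.array(im['mount'])
def wpx2w(im,C,uv,z):
    x,y=(uv[0]-im['cx'])/im['fx'],(uv[1]-im['cy'])/im['fy']; r=np.hypot(x,y)
    k=np.sin(r)/r if r>1e-9 else 1
    return ray_plane(C[:3,3],C[:3,:3]@np.array([x*k,y*k,np.cos(r)]),z)
def w2wpx(im,C,P):
    p=(np.atleast_2d(P)-C[:3,3])@C[:3,:3]; h=np.hypot(p[:,0],p[:,1]); r=np.arctan2(h,p[:,2])
    k=r/np.maximum(h,1e-9); return np.c_[im['cx']+im['fx']*p[:,0]*k, im['cy']+im['fy']*p[:,1]*k]
def pose(x,y,a,P): # local -> world
    c,s=np.cos(a),np.sin(a); P=np.atleast_2d(P); return np.c_[x+c*P[:,0]-s*P[:,1],y+s*P[:,0]+c*P[:,1],P[:,2]]
E
python3 - <<'E'
from h import *
im=imaging.get_image('top')
f=lambda u,v:(u/2+69.75,v/2+69.75)
print("cam",-cv2.Rodrigues(im['rvec'])[0].T@im['tvec'])
c=[px2w(im,f(*p),.012) for p in [(291,178),(392,189),(379,297),(275,284)]]
print(np.round(c,3)); m=np.mean(c,0); d=c[0]-c[3]+c[1]-c[2]; print('stand',m,np.degrees(np.arctan2(d[1],d[0])),[np.linalg.norm(c[i]-c[i-1]) for i in range(4)])
h=[px2w(im,f(*p),.014) for p in [(640,288),(688,272)]]
d=h[0]-h[1];print('cap',np.mean(h,0),np.linalg.norm(d),'yaw',np.degrees(np.arctan2(d[1],d[0]))-90)
for n,uv,z in [('canister',(535,190),.089),('trip',(524,304),.03),('race',(647,164),.014),('spanhead',(380,135),.005)]: print(n,px2w(im,f(*uv),z))
s=monitor.observe();print(R.from_rotvec(s['ee_rot']).as_matrix().round(3))
w=imaging.get_image('wrist');print(w['mount'],w['fx'],w['cx'],w['cy'])
E
```

```text
cam [0.36008582 0.03184601 0.99171054]
[[0.663 0.15  0.012]
 [0.645 0.012 0.012]
 [0.497 0.033 0.012]
 [0.517 0.171 0.012]]
stand [0.58017512 0.09120829 0.012     ] -8.014747547278459 [np.float64(0.14763187094087699), np.float64(0.13880541216699413), np.float64(0.14929838817714883), np.float64(0.13944815940645683)]
cap [ 0.51179039 -0.34527112  0.014     ] 0.06834799805899076 yaw 17.187971632711196
canister [ 0.61722483 -0.16534017  0.089     ]
trip [ 0.48133635 -0.1552332   0.03      ]
race [ 0.67220159 -0.33631124  0.014     ]
spanhead [0.72463695 0.02687726 0.005     ]
[[-0.967  0.255  0.   ]
 [ 0.255  0.967 -0.   ]
 [-0.    -0.    -1.   ]]
[[ 3.36193717e-04 -9.54337895e-01 -2.98729089e-01  8.14218747e-02]
 [ 9.99999824e-01  4.66942851e-04 -3.66310493e-04  1.94027530e-06]
 [ 4.89073398e-04 -2.98728913e-01  9.54337884e-01 -1.38980230e-01]
 [ 0.00000000e+00  0.00000000e+00  0.00000000e+00  1.00000000e+00]] 297.3186396354542 255.0496266422879 191.0739364165151
```

Emit:
move_arm(series=[[2.8,-3.9,-0.3,0,0,0.85],[2.8,-3.9,-0.3,0,0,0.85],[2.8,-3.9,-0.3,0,0,0.85],[2.8,-3.9,-0.3,0,0,0.85],[2.8,-3.9,-0.3,0,0,0.85],[2.8,-3.9,-0.3,0,0,0.85],[2.8,-3.9,-0.3,0,0,0.85],[2.8,-3.9,-0.3,0,0,0.85]], grip=0.5, force=20)

```text
clock: 2.1
position: [0.3843, 0.2907, 0.222]
ee_rot: [0.217, 3.133, 0.001]
force: [0.7, 0.6, 0.0]
width: 0.497
```

Emit:
move_arm(series=[[2.8,-3.9,-0.3,0,0,0],[2.8,-3.9,-0.3,0,0,0],[2.8,-3.9,-0.3,0,0,0],[2.8,-3.9,-0.3,0,0,0],[2.8,-3.9,-0.3,0,0,0],[0,0,0,0,0,0],[0,0,0,0,0,0]])

```text
clock: 2.8
position: [0.5237, 0.0962, 0.2066]
ee_rot: [-0.223, -3.133, 0.0]
force: [-0.4, 1.5, -0.3]
width: 0.501
```

Run:
```python
from h import *
s,im,C=wrist(); print(s['clock'],s['position'],R.from_rotvec(s['ee_rot']).as_matrix().round(3))
print(C.round(3))
cv2.imwrite('pics/w1.png',im['color'][:,:,::-1])
a=im['color'][:,:,::-1]; cv2.imwrite('pics/w1b.png',cv2.resize(a,None,fx=1.5,fy=1.5,interpolation=3))
L=np.array([[75,70,12],[75,-70,12],[-75,-70,12],[-75,70,12],[0,34,59],[0,-34,59],[-58,0,69]])/1000
print(w2wpx(im,C,pose(.580,.0912,np.radians(-8),L)).round(1))
for t in('stand','hasp'): print([(d['p'],d['rect']) for d in outline_of('wrist',t)[:2]])
```

```text
2.8 [0.5237184  0.0962384  0.20661003] [[-0.99   0.142 -0.   ]
 [ 0.142  0.99  -0.   ]
 [ 0.    -0.    -1.   ]]
[[ 0.141  0.945  0.295  0.443]
 [ 0.99  -0.135 -0.043  0.108]
 [-0.001  0.299 -0.954  0.346]
 [ 0.     0.     0.     1.   ]]
[[310.1 268.8]
 [204.8 269.1]
 [196.9 156.9]
 [318.1 156.7]
 [289.7 234. ]
 [226.1 234.1]
 [258.1 184.5]]
[(0.75, [199.3, 154.5, 121.8, 116.6]), (0.63, [451.7, 1.3, 23.5, 7.2])]
[(0.85, [197.0, 2.3, 32.5, 40.9]), (0.67, [256.3, 182.4, 13.3, 87.3])]
```

View pics/w1b.png

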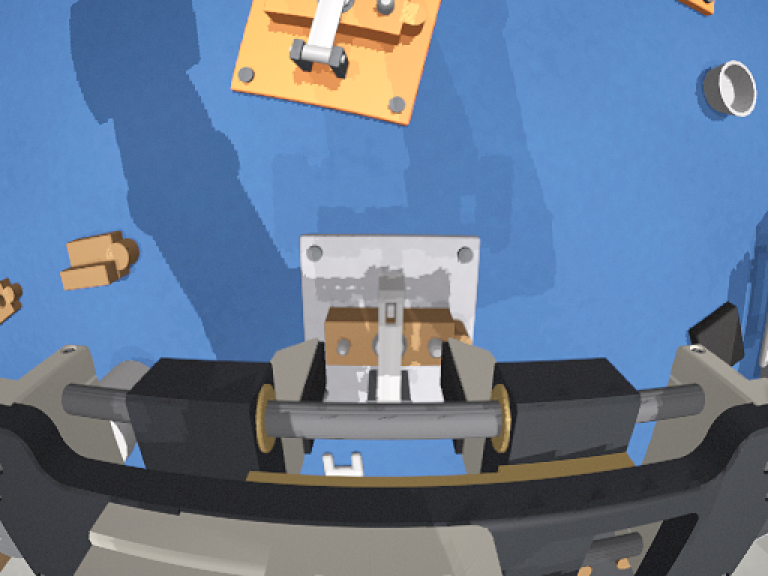

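The near plate corners show at (200.7,157.3) and (320,158), about 3 px right of prediction. The stand is aligned with the tool, and the hasp strap runs up the middle at u≈260. I'll take a crop for a refined fit.

Run:
```python
import cv2
a=cv2.imread('pics/w1.png')[150:250,190:330]; cv2.imwrite('pics/w1c.png',cv2.resize(a,None,fx=5.5,fy=5.5,interpolation=cv2.INTER_NEAREST))
```

```text
(no output)
```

View pics/w1c.png

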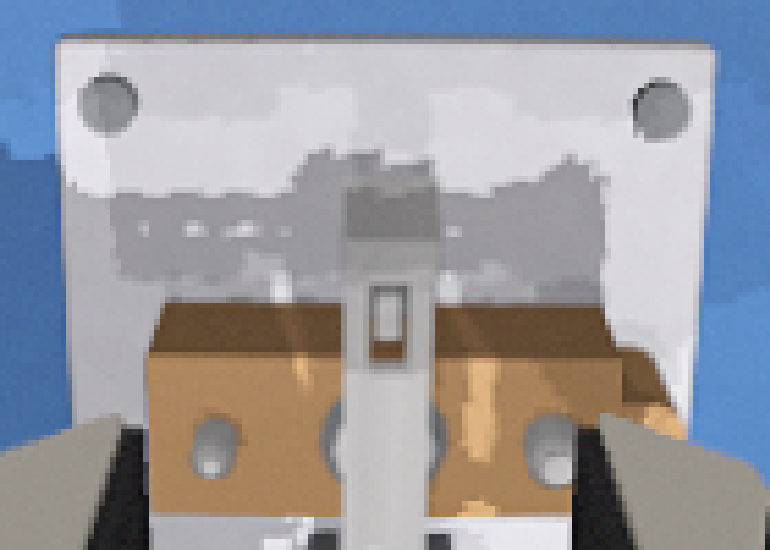

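Run:
```python
from h import *
im=imaging.get_image('wrist'); s=monitor.observe()
T=np.eye(4); T[:3,:3]=R.from_rotvec(s['ee_rot']).as_matrix(); T[:3,3]=s['position']; C=T@np.array(im['mount'])
f=lambda x,y:(189.6+x/5.5,149.6+y/5.5)
L=np.array([[-75,-70,12],[-75,70,12],[-18,-48,45],[-18,48,45],[18,-48,45],[0,-34,59],[0,34,59]])/1000
uv=np.array([f(*p) for p in[(58,44),(714,49),(149,352),(622,357),(149,516),(213,465),(553,472)]])
r=least_squares(lambda q:(w2wpx(im,C,pose(*q,L))-uv).ravel(),[.58,.09,-.14])
x,y,a=r.x; print('stand',x,y,np.degrees(a),r.fun.reshape(-1,2).round(1).tolist())
t=np.array([f(345,240),f(438,240),f(345,185),f(438,185)])
def hp(th,zh):
    P=np.array([[-107,-8,27],[-107,8,27],[-107,-8,0],[-107,8,0]])/1000; c,s=np.cos(th),np.sin(th)
    return pose(x,y,a,np.c_[.045+c*P[:,0]+s*P[:,2],P[:,1],zh-s*P[:,0]+c*P[:,2]])
for zh in(.052,.055,.058):
  for th in(0,.07,.15): print(zh,th,(w2wpx(im,C,hp(th,zh))-t).round(1).tolist())
```

```text
stand 0.5803413170747762 0.09586838596218941 -8.476781014073437 [[-0.9, -0.7], [0.8, -0.0], [-1.0, 0.4], [0.5, 0.4], [0.2, -0.2], [-0.6, 0.5], [1.0, -0.2]]
0.052 0 [[-0.0, -8.9], [0.2, -8.7], [0.2, -6.2], [-1.0, -6.0]]
0.052 0.07 [[-0.1, -4.4], [0.5, -4.2], [0.2, -4.1], [-0.7, -3.9]]
0.052 0.15 [[-0.2, 1.7], [0.9, 1.9], [0.1, -0.8], [-0.4, -0.6]]
0.055 0 [[-0.0, -8.0], [0.4, -7.8], [0.2, -5.5], [-0.9, -5.3]]
0.055 0.07 [[-0.1, -3.4], [0.7, -3.2], [0.1, -3.3], [-0.6, -3.1]]
0.055 0.15 [[-0.2, 2.7], [1.0, 2.9], [0.1, 0.0], [-0.2, 0.2]]
0.058 0 [[-0.1, -7.1], [0.5, -6.9], [0.2, -4.7], [-0.8, -4.5]]
0.058 0.07 [[-0.2, -2.4], [0.8, -2.2], [0.1, -2.5], [-0.4, -2.3]]
0.058 0.15 [[-0.3, 3.8], [1.2, 4.0], [0.0, 0.9], [-0.1, 1.1]]
```

Emit:
move_arm(series=[[0.1,0.4,-3.1,0,0,0],[0.1,0.4,-3.2,0,0,0],[0,0,-3.2,0,0,0],[0,0,-2.0,0,0,0],[0,0,-1.1,0,0,0],[0,0,0,0,0,0]])

```text
clock: 3.6
position: [0.5243, 0.1061, 0.0798]
ee_rot: [-0.216, -3.132, 0.001]
force: [0.8, -0.8, -0.0]
width: 0.503
```

Emit:
move_arm(series=[[0,0,0,0,0,0],[0,0,0,0,0,0],[0,0,0,0,0,0],[0,0,0,0,0,0],[0,0,0,0,0,0]], grip=0.0, force=15)

```text
clock: 4.1
position: [0.5252, 0.1014, 0.081]
ee_rot: [-0.224, -3.133, 0.006]
force: [-0.1, -12.8, 0.8]
width: 0.168
```

Emit:
move_arm(series=[[0,-0.35,0,0,0,0],[0.54,-0.08,1.57,0,0,0],[0.78,-0.12,1.46,0,0,0],[1.0,-0.15,1.32,0,0,0],[1.2,-0.18,1.14,0,0,0],[0,0,0,0,0,0]])

```text
clock: 4.7
position: [0.5611, 0.0956, 0.1374]
ee_rot: [0.22, 3.134, 0.0]
force: [-6.3, -3.8, 8.6]
width: 0.173
```

Emit:
move_arm(series=[[1.3,-0.19,1.1,0,0,0],[1.5,-0.22,0.75,0,0,0],[1.58,-0.24,0.46,0,0,0],[1.63,-0.24,0.19,0,0,0],[0,0,0,0,0,0]])

```text
clock: 5.2
position: [0.6227, 0.0863, 0.1616]
ee_rot: [0.221, 3.131, -0.001]
force: [-0.4, -4.2, 8.7]
width: 0.174
```

Emit:
move_arm(series=[[1.64,-0.24,-0.08,0,0,0],[1.61,-0.24,-0.33,0,0,0],[1.53,-0.23,-0.59,0,0,0],[1.42,-0.21,-0.84,0,0,0],[0,0,0,0,0,0],[0,0,0,0,0,0],[0,0,0,0,0,0]])

```text
clock: 5.9
position: [0.6836, 0.077, 0.1428]
ee_rot: [0.22, 3.131, -0.002]
force: [2.8, -5.0, 2.2]
width: 0.172
```

Emit:
move_arm(series=[[0,0,0,0,0,0],[0,0,0,0,0,0],[0,0,0,0,0,0],[0,0,3,0,0,0],[0,0,3.5,0,0,0],[0,0,2,0,0,0]], grip=0.45)

```text
clock: 6.5
position: [0.6832, 0.079, 0.2299]
ee_rot: [0.217, 3.132, 0.002]
force: [-0.7, -0.1, -0.2]
width: 0.448
```

Emit:
move_arm(series=[[-1.8,-4.4,0,0,0,3],[-1.8,-4.4,0,0,0,3],[-1.8,-4.4,0,0,0,3],[-1.8,-4.4,0,0,0,3],[-1.8,-4.4,0,0,0,3],[-1.8,-4.4,0,0,0,3],[-1.8,-4.4,0,0,0,3],[-1.8,-4.4,0,0,0,3]])

```text
clock: 7.3
position: [0.5378, -0.2745, 0.2274]
ee_rot: [-0.442, 3.11, 0.001]
force: [0.8, -0.2, -0.4]
width: 0.446
```

Emit:
move_arm(series=[[-1.8,-4.2,0,0,0,1],[-0.5,-2.4,-2,0,0,0],[0,0,-2,0,0,0],[0,0,0,0,0,0],[0,0,0,0,0,0]])

```text
clock: 7.8
position: [0.516, -0.3385, 0.1873]
ee_rot: [0.467, -3.106, -0.002]
force: [0.8, 0.5, -0.6]
width: 0.452
```

Run:
```python
from h import *
t=imaging.get_image('top'); a=t['color'][130:250,190:290,::-1]; sd=imaging.get_image('side')['color'][140:260,190:340,::-1]
s,im,C=wrist(); print(s['clock'],s['position'],s['ee_rot'],R.from_rotvec(s['ee_rot']).as_matrix().round(3).tolist())
cv2.imwrite('pics/w2.png',im['color'][:,:,::-1])
L=np.array([[-18,-48,14],[-18,48,14],[0,34,14],[0,-34,14],[0,0,40]])/1000
print(w2wpx(im,C,pose(.5118,-.3453,np.radians(17.2),L)).round(1))
w=cv2.resize(im['color'][90:290,160:360,::-1],(600,600),interpolation=3)
cv2.imwrite('pics/c2.png',np.hstack([w,np.vstack([cv2.resize(sd,(200,160)),cv2.resize(a,(200,240)),np.zeros((200,200,3),np.uint8)])]))
```

```text
7.9 [ 0.51673304 -0.3386845   0.18829096] [-4.67642913e-01  3.10520763e+00 -5.50707882e-04] [[-0.956, -0.295, 0.001], [-0.295, 0.956, -0.0], [-0.001, -0.001, -1.0]]
[[206.  154.4]
 [295.2 154.2]
 [281.9 170.4]
 [219.3 170.5]
 [250.2 176.4]]
```

View pics/c2.png

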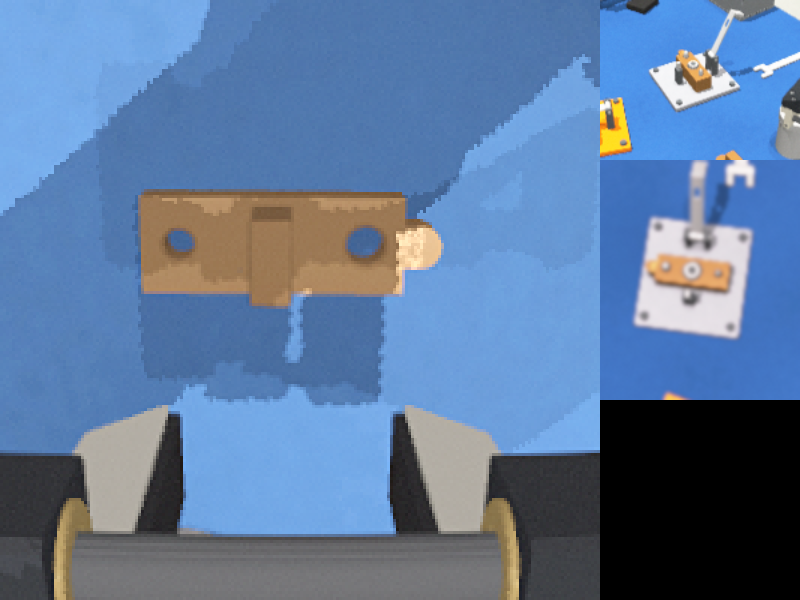

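The hasp leans back, open, in both side insets and the seat is bare. In the wrist picture the loose half has its nose to the right, with holes at crop (180,239) and (364,242).

Run:
```python
from h import *
s,im,C=wrist()
f=lambda x,y:(159.7+x/3,89.7+y/3)
L=np.array([[-18,-48,14],[-18,48,14],[18,-48,14],[0,-34,14],[0,34,14],[-15,-7,40],[-15,7,40],[15,-7,40],[15,7,40]])/1000
uv=np.array([f(*p) for p in[(140,195),(406,197),(141,292),(180,239),(364,242),(252,220),(292,220),(250,305),(290,306)]])
r=least_squares(lambda q:(w2wpx(im,C,pose(*q,L))-uv).ravel(),[.51,-.34,.3])
x,y,a=r.x; print('cap',x,y,np.degrees(a),r.fun.reshape(-1,2).round(1).tolist())
M=R.from_rotvec(s['ee_rot']).as_matrix(); print('tool yaw',np.degrees(np.arctan2(M[1,1],M[0,1]))-90,s['position'])
```

```text
cap 0.5125890338395014 -0.3454967592724603 16.493125373231194 [[-0.3, -0.2], [0.1, 0.0], [0.3, -0.6], [-0.5, 1.4], [0.7, 1.0], [-0.7, -0.7], [0.1, -0.5], [-0.1, -0.0], [0.4, -0.2]]
tool yaw 17.119458506192444 [ 0.51672421 -0.33884643  0.18838172]
```

Emit:
move_arm(series=[[-0.2,-0.4,-3.5,0,0,-0.6],[-0.2,-0.3,-4,0,0,0],[0,0,-4,0,0,0],[0,0,-2.5,0,0,0],[0,0,-1.2,0,0,0],[0,0,0,0,0,0],[0,0,0,0,0,0]])

```text
clock: 8.7
position: [0.5126, -0.3468, 0.0363]
ee_rot: [-0.449, 3.108, -0.002]
force: [0.7, -0.2, -0.5]
width: 0.452
```

Emit:
move_arm(series=[[0,0,0,0,0,0],[0,0,0,0,0,0],[0,0,0,0,0,0],[0,0,0,0,0,0],[0,0,0,0,0,0],[0,0,0,0,0,0]], grip=0.0, force=45)

```text
clock: 9.3
position: [0.5118, -0.3464, 0.0355]
ee_rot: [-0.449, 3.109, 0.0]
force: [-0.9, 1.1, 4.0]
width: 0.149
```

Emit:
move_arm(series=[[0,0,3,0,0,0],[0,0,4,0,0,0],[0,0,4.5,0,0,0],[0,0,4.5,0,0,0],[0.7,4.4,0,0,0,-2.5],[0.7,4.4,0,0,0,-2.5],[0.7,4.4,0,0,0,-2.5],[0.7,4.4,0,0,0,-2.5]])

```text
clock: 10.1
position: [0.5392, -0.1689, 0.1947]
ee_rot: [0.172, -3.136, -0.0]
force: [0.5, 0.3, -3.9]
width: 0.148
```

Emit:
move_arm(series=[[0.7,4.4,0,0,0,-2.5],[0.7,4.4,0,0,0,-2.5],[0.7,4.4,0,0,0,-2.5],[0.7,4.4,0,0,0,-2.5],[0.7,4.4,0,0,0,-2.5],[0.6,4.5,-1,0,0,-2.5],[0,0,-1,0,0,0],[0,0,0,0,0,0]])

```text
clock: 10.9
position: [0.5791, 0.0958, 0.1731]
ee_rot: [-0.229, -3.129, 0.002]
force: [-0.8, -1.1, -4.1]
width: 0.151
```

Run:
```python
from h import *
s,im,C=wrist(); print(s['clock'],s['position'],s['force'],s['ft_torque'])
M=R.from_rotvec(s['ee_rot']).as_matrix(); print('tool yaw',np.degrees(np.arctan2(M[1,1],M[0,1]))-90)
cv2.imwrite('pics/w3.png',im['color'][:,:,::-1])
cv2.imwrite('pics/c3.png',cv2.resize(im['color'][140:300,160:360,::-1],(800,600)[:2] if 0 else (750,600),interpolation=cv2.INTER_NEAREST))
```

```text
10.9 [0.57907675 0.09582806 0.17305489] [-0.7994689  -1.06549393 -4.09583929] [-0.07449089  0.06957225 -0.06533117]
tool yaw -8.372253938780418
```

View pics/c3.png

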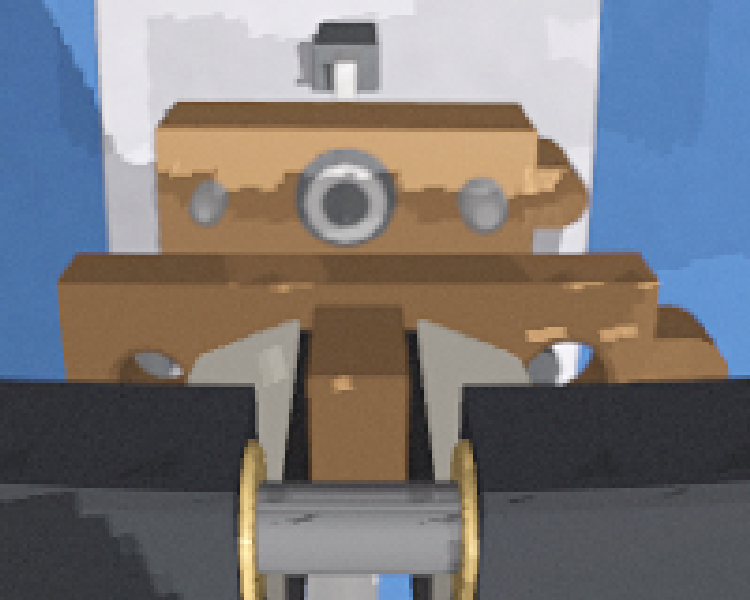

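Both are visible together: the fixed face's near corners are at crop (158,127) and (537,128), with the seat at (346,203). The held half's corners are at (60,287) and (657,286). I'll fit both from the same picture for the relative offset.

Run:
```python
from h import *
s,im,C=wrist()
f=lambda x,y:(159.6+x/3.75,139.6+y/3.75)
S=np.array([[-18,-48,45],[-18,48,45],[0,0,50],[0,-34,59],[0,34,59]])/1000
su=np.array([f(*p) for p in[(158,127),(537,128),(346,203),(207,215),(484,217)]])
K=np.array([[-18,-48,14],[-18,48,14],[-18,-48,0],[-18,48,0],[-15,-7,40],[-15,7,40]])/1000
ku=np.array([f(*p) for p in[(60,287),(657,286),(78,254),(642,255),(308,373),(408,374)]])
r=least_squares(lambda q:(w2wpx(im,C,pose(*q,S))-su).ravel(),[.58,.0959,-.148]); a=r.x
print('stand',a[:2],np.degrees(a[2]),r.fun.reshape(-1,2).round(1).tolist())
def kp(q):
    P=pose(*q[:3],K); P[:,2]+=q[3]; return P
r=least_squares(lambda q:(w2wpx(im,C,kp(q))-ku).ravel(),[.58,.0959,-.148,.138]); b=r.x
print('cap',b[:2],b[3],np.degrees(b[2]),r.fun.reshape(-1,2).round(1).tolist())
print('delta cm',(a-b[:3])[:2]*100,np.degrees(a[2]-b[2]),'tcp-cap',s['position'][:2]-b[:2])
```

```text
stand [0.5823643  0.09029262] -8.773957096309733 [[-0.8, 0.2], [0.5, 0.4], [0.1, 0.1], [-0.5, -0.3], [0.7, -0.4]]
cap [0.58197078 0.09368256] 0.13710844318056162 -8.465740488500982 [[-0.1, -1.0], [0.3, -0.7], [0.5, -0.2], [-1.0, -0.5], [-0.3, 1.1], [0.5, 0.9]]
delta cm [ 0.03935235 -0.33899382] -0.3082166078087501 tcp-cap [-0.00236193  0.00026972]
```

Emit:
move_arm(series=[[0.05,-0.34,-2,0,0,-0.3],[0,0,-3,0,0,0],[0,0,-2.1,0,0,0],[0,0,0,0,0,0],[0,0,0,0,0,0]])

```text
clock: 11.5
position: [0.5815, 0.0897, 0.105]
ee_rot: [0.246, 3.132, -0.001]
force: [0.2, -0.3, -4.2]
width: 0.15
```

Run:
```python
from h import *
s,im,C=wrist(); print(s['clock'],s['position'],s['force'],s['ft_torque'])
M=R.from_rotvec(s['ee_rot']).as_matrix(); print('tool yaw',np.degrees(np.arctan2(M[1,1],M[0,1]))-90)
cv2.imwrite('pics/c4.png',cv2.resize(im['color'][140:300,160:360,::-1],(750,600),interpolation=cv2.INTER_NEAREST))
```

```text
11.5 [0.58153864 0.08968201 0.10497636] [ 0.1766143  -0.31541567 -4.20735893] [ 0.00848889  0.02097108 -0.02222226]
tool yaw -8.98584010469392
```

View pics/c4.png

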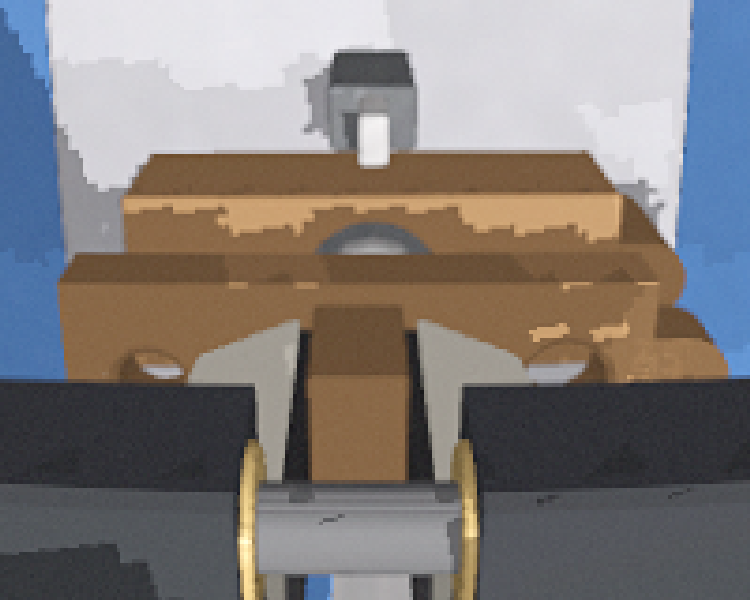

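```bash
cat > rel.py <<'E'
from h import *
def rel(su,ku):
    s,im,C=wrist(); f=lambda x,y:(159.6+x/3.75,139.6+y/3.75)
    S=np.array([[-18,-48,45],[-18,48,45]])/1000; su=np.array([f(*p) for p in su])
    K=np.array([[-18,-48,14],[-18,48,14],[-18,-48,0],[-18,48,0],[-15,-7,40],[-15,7,40]])/1000; ku=np.array([f(*p) for p in ku])
    a=least_squares(lambda q:(w2wpx(im,C,pose(*q,S))-su).ravel(),[.58,.0959,-.148]); print(a.fun.round(1)); a=a.x
    def kp(q):
        P=pose(*q[:3],K); P[:,2]+=q[3]; return P
    b=least_squares(lambda q:(w2wpx(im,C,kp(q))-ku).ravel(),[.58,.0959,-.148,.138]).x
    print('stand',a,'cap',b,'delta cm',(a-b[:3])[:2]*100,np.degrees(a[2]-b[2]),s['position'])
E
python3 - <<'E'
from rel import *
rel([(123,196.5),(620,196)],[(60,287),(657,286),(78,254),(642,255),(308,373),(408,374)])
E
```

```text
[-0.7  0.   0.7  0.1]
stand [ 0.58239289  0.09282144 -0.15502257] cap [ 0.58461779  0.08987169 -0.15609699  0.06860211] delta cm [-0.22249022  0.29497504] 0.061559402732618854 [0.58214139 0.09014113 0.10562755]
```

Emit:
move_arm(series=[[-0.22,0.28,0,0,0,0],[0,0,0,0,0,0],[0,0,0,0,0,0],[0,0,0,0,0,0],[0,0,0,0,0,0]])

```text
clock: 12.1
position: [0.579, 0.0939, 0.1043]
ee_rot: [0.243, 3.132, 0.0]
force: [0.0, 0.6, -3.3]
width: 0.152
```

Run:
```python
from h import *
P=[]
for i in range(5):
    s,im,C=wrist();P.append(s['position'])
print(np.mean(P,0),np.std(P,0),s['clock'])
cv2.imwrite('pics/c5.png',cv2.resize(im['color'][140:300,160:360,::-1],(750,600),interpolation=cv2.INTER_NEAREST))
```

```text
[0.57899136 0.09382499 0.10424651] [2.28689302e-05 1.64978974e-05 5.28379194e-05] 12.3
```

View pics/c5.png

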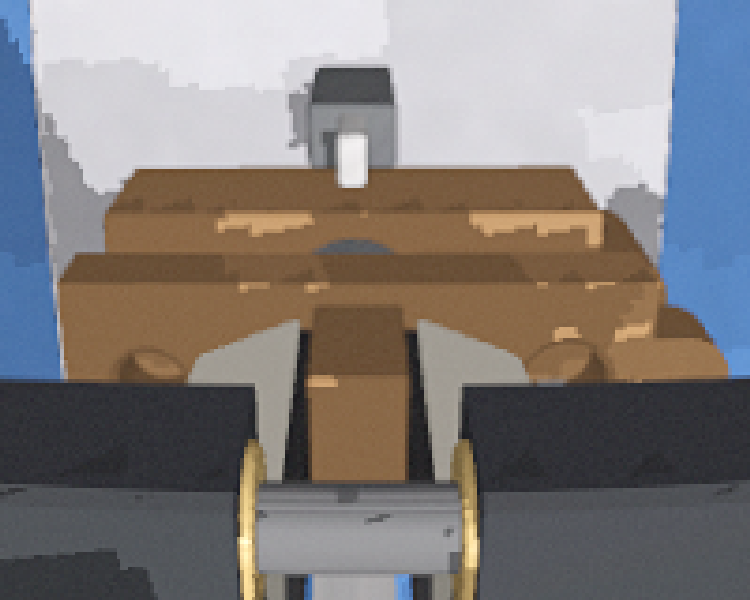

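The half is nearly over the fixed face, whose near corners are at crop (105,213) and (603,212).

Run:
```python
from rel import *
rel([(105,213),(603,212)],[(60,287),(657,286),(78,254),(642,255),(308,373),(408,374)])
```

```text
[-0.8  0.1  0.8  0.1]
stand [ 0.58130965  0.0926733  -0.1522059 ] cap [ 0.58136404  0.09357263 -0.15446296  0.06723314] delta cm [-0.00543906 -0.08993315] 0.1293200003107087 [0.5789369  0.09383789 0.10419045]
```

Emit:
move_arm(series=[[0,-0.08,-0.5,0,0,0],[0,0,-0.5,0,0,0],[0,0,-0.3,0,0,0],[0,0,0,0,0,0],[0,0,0,0,0,0]])

```text
clock: 12.9
position: [0.5789, 0.093, 0.0911]
ee_rot: [-0.243, -3.132, 0.0]
force: [-0.4, -0.5, -2.5]
width: 0.152
```

Bottom is about 3.5 mm below the dowel tops with no contact force, so I continue down.

Emit:
move_arm(series=[[0,0,-0.3,0,0,0],[0,0,-0.3,0,0,0],[0,0,0,0,0,0],[0,0,0,0,0,0]])

```text
clock: 13.3
position: [0.5792, 0.0931, 0.0856]
ee_rot: [0.243, 3.132, 0.0]
force: [-0.5, -0.2, -0.3]
width: 0.147
```

Emit:
move_arm(series=[[0,0,-0.3,0,0,0],[0,0,-0.3,0,0,0],[0,0,-0.3,0,0,0],[0,0,0,0,0,0],[0,0,0,0,0,0],[0,0,0,0,0,0]], force=60)

```text
clock: 13.9
position: [0.5792, 0.0931, 0.0804]
ee_rot: [0.243, 3.131, 0.003]
force: [-17.7, -1.9, 48.7]
width: 0.146
```

Emit:
move_arm(series=[[-0.1,0,0.1,0,0,0],[0,0,0,0,0,0],[0,0,0,0,0,0],[0,0,0,0,0,0]])

```text
clock: 14.3
position: [0.5791, 0.0931, 0.0804]
ee_rot: [0.243, 3.129, 0.003]
force: [-9.5, -2.4, 34.5]
width: 0.147
```

Run:
```python
from h import *
s,im,C=wrist(); print(s['clock'],s['position'],s['force'],s['ft_torque'],s['width'])
sd=imaging.get_image('side')['color'][150:240,200:320,::-1]
cv2.imwrite('pics/c6.png',np.hstack([cv2.resize(im['color'][140:300,160:360,::-1],(400,320)),cv2.resize(sd,(400,320),interpolation=3)]))
```

```text
14.3 [0.57914699 0.09309067 0.08040561] [-9.51211746 -2.36401951 34.48241935] [-0.38176732  2.24320427 -0.00526732] 0.1468617304776744
```

View pics/c6.png

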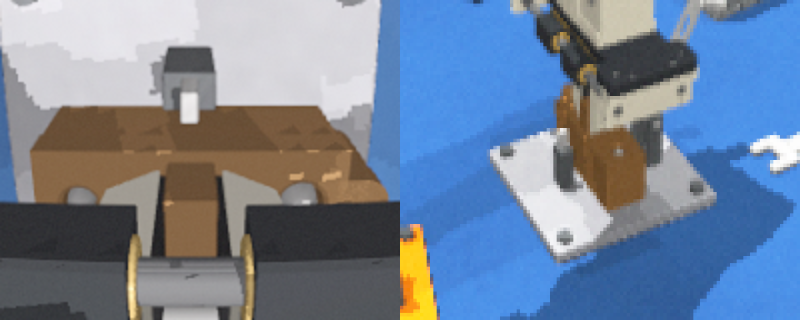

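The two halves look like one block: both dowels fill the holes and no gap shows. TCP z stayed at 0.0804 as the push dropped from 49 to 34 N, so the faces are in hard contact, and the hasp is still leaning back. I'll hand in.

```bash
python3 -c "
from cell import workorder,monitor
print(workorder.sign_off()); s=monitor.observe(); print(s['clock'],s['position'],s['force'],s['width'])"
```

```text
the job is handed in; nothing more can be done
None
the job is handed in; nothing more can be done
```

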